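Fish the lidded basket out of the deep tank and sort it by weight

TASK

Using the hook rod from its stand, lift the lidded basket by its bail out of the deep cleaning tank and judge its weight on the hook: set it down gently in the dish with one stud if it weighs under 300 g, two studs if 300 to 500 g, three studs if over 500 g. Leave it standing flat in that dish, unhooked, and put the rod back in its stand; never touch the basket with the gripper, and leave the other things on the bench where they are.

Things in the scene. Friction and masses are not known exactly. Their poses are not given: they have to be found in the camera images.
- rod_grip (a point): centre of the loose hook rod's black handle: a block 36 (rod x) by 20 (rod y; grip across this) by 50 mm tall. Rod z is up the handle. Below it a flange 62 mm across, 6 mm thick, its underside 31 mm under this point. Rod weight 120 g, a load hangs straight under the handle
- rod_hook (a point): middle of the hook's foot, on its centre line, 146 mm below the handle centre; axes as the rod's. A stem comes down from the flange at rod x = -10 mm; the foot runs from it in +x to x = +10 mm, where its end turns up 8 mm (centre lines; all bars 7 mm thick). So the hook opens upward and its free end leads towards +x
- rod: the same hook rod: origin at the centre of its flange's underside, on the handle's axis; z up, +x the way the hook's foot points
- stand: fixed stand: square aluminium tube, outer 52, inner 44 mm, its open top 128 mm above the bench, on a 75 mm base. Origin: centre of the underside. The rod hangs in it, flange lying on the rim; a rod at home is upright, handle centre 159 mm above the bench and within 14 mm of the tube's axis, at any yaw
- tank: fixed open-topped dry steel tank, outer 108 (x) by 100 (y) by 150 mm high, walls 4 mm. Origin: centre of the underside. On its inner walls at y = +-46 mm, notched brackets 12 mm deep, 26 mm wide carry the basket's lugs mid-tank, prongs 10 mm high either side of each lug; their height varies with the start. On both x sides of the bail it is free down to the lid
- basket: loose closed round steel basket, 58 mm across (lid 60), flat lid top 36 mm above its underside. Origin: centre of the underside. Two lugs (6 mm bars, 31 mm up) reach to y = +-41 mm and rest in the tank's brackets, basket axes along the tank's. It weighs 120 to 700 g, hidden, varying, well centred; only lifting tells
- bail (a point): top of the basket's peaked bail (5 mm wire in the basket's y-z plane), on its centre line, 64 mm above the basket's underside and 28 mm above the lid; axes as the basket's. The bail slopes down from here to y = + and - 24 mm, 14 mm lower, then steeply to the rim
- dish1: fixed round aluminium dish, 98 mm across the rim, 13 mm high, inner floor 5 mm above the bench and about 78 mm across; a tab on its -x side carries one upright steel stud (10 mm thick, top 28 mm above the bench). Origin: centre of the underside. The dishes swap places between starts. For a basket that weighs under 300 g
- dish2: fixed round aluminium dish, 98 mm across the rim, 13 mm high, inner floor 5 mm above the bench and about 78 mm across; a tab on its -x side carries two upright steel studs (10 mm thick, top 28 mm above the bench). Origin: centre of the underside. The dishes swap places between starts. For a basket that weighs 300 to 500 g
- dish3: fixed round aluminium dish, 98 mm across the rim, 13 mm high, inner floor 5 mm above the bench and about 78 mm across; a tab on its -x side carries three upright steel studs (10 mm thick, top 28 mm above the bench). Origin: centre of the underside. The dishes swap places between starts. For a basket that weighs over 500 g
- spool: bystander: black solder-wire spool standing on end, 56 mm across, 50 mm high, origin under its centre
- multimeter: bystander: multimeter lying flat, 150 by 78 by 36 mm, origin under its centre, long side along its x
- screwdriver: bystander: screwdriver lying flat, 170 mm long along its x
- mug: bystander: white mug, 76 mm across, 85 mm high, origin under its centre
- bottle: bystander: clear bottle, 62 mm across, 190 mm high, origin under its centre
- tape: bystander: roll of tape lying flat, 90 mm across, 24 mm high, origin under its centre
Things that resemble listed ones, but are neither listed nor needed, are in the scene too. What is shaped like the dish1 but turquoise is not meant.

How it is judged:
On the way:
1. the basket hangs on the hook rod, its underside above the tank's rim, touching nothing else of the tank (z of basket in the frame of tank above 0.15 m and contact force between rod and basket above 0.6 N and contact force between basket and tank below 0.1 N), for 0.1 s.
At the end, for the whole second after the job is handed in: Basket at rest, flat, unhooked, within 20 mm of the centre of the dish for its weight: one stud under 300 g, two 300 to 500 g, three over (within 30 g of a limit either counts). Rod upright at rest in its stand, flange on the rim (handle within 14 mm of the axis, 7 mm in height) (((horizontal distance between basket and dish1 below 0.02 m and contact force between basket and dish1 between 0.7 and 3.24 N) or (horizontal distance between basket and dish2 below 0.02 m and contact force between basket and dish2 between 2.65 and 5.2 N) or (horizontal distance between basket and dish3 below 0.02 m and contact force between basket and dish3 above 4.61 N)) and angle between basket's own z axis and vertical below 0.12 rad and linear speed of each of basket, rod below 0.02 m/s and contact force between rod and basket below 0.05 N and horizontal distance between rod_grip and stand below 0.014 m and angle between rod's own z axis and vertical below 0.1 rad and z of rod_grip in the frame of stand between 0.152 and 0.166 m); the robot touches nothing.
It fails at once if the gripper or arm touches the basket (contact force between any of the fingers, the arm and basket above 1 N).
It fails at once if the basket is slammed or pressed into a dish with more than 25 N (contact force between basket and dish1 above 25 N or contact force between basket and dish2 above 25 N or contact force between basket and dish3 above 25 N).
It fails at once if a bystander is moved more than 30 mm (distance of any of spool, multimeter, screwdriver, mug, bottle, tape from where it was at the start of the episode above 0.03 m).
It also fails if it takes over 61 s, if anything falls off the work surface, if the arm or the gripper's body presses on something with over 40 N, if the wrist force passes 120 N, or if a joint passes its speed limit or range.

ROBOT

A 6-joint arm with a two-finger parallel gripper is mounted at the origin on the work surface. World frame = base frame: x ahead of the robot, y to its left, z up, the work surface at z = 0. Lengths are in m, angles in rad, forces in N, time in s.
With the tool pointing down it reaches from about 0.35 to 0.975 m from the base axis. Payload 4.9 kg.
Tool frame: the origin (TCP) lies at the very end of the fingers, on their centre line; the grasp point (between the pads) lies 19 mm behind it; z points along the fingers, y is the line along which they close (so a half turn about z gives the same grasp; the last joint's range is limited). The gripper opens to 85 mm and grips with 20 to 120 N. Pads are 22 mm wide; open, the fingers measure 114 mm over their backs; the gripper's body (76 mm by 85 mm) begins 54 mm behind the grasp point. The pads swing forward as they close: fully open they stand 13 mm farther back than shut.
Start: joints at [1.039, 0.053, 1.613, -0, 1.476, -0.119], TCP at [0.251, 0.572, 0.231] pointing down, gripper open.
Joint ranges: [-3.01, 3.01], [-1.01, 2.22], [0.06, 2.58], [-1.02, 4.17], [0.09, 2.62], [-3.14, 3.14]. Speed limits (rad/s): [2.57, 2.57, 3.14, 3.14, 3.14, 3.14].

INTERFACE

Orientations are given as a rotation vector (axis times angle).
In Python, from station import ctrl, imaging gives the robot as it stands.
- The arm moves only by the tool play_rows, never from a script. Its argument "series" is a list of rows, each a list of 3 entries, a list of its own where there are three numbers: the opening, from 0 (shut) to 1 (fully open), then the shift along the tool's x, y, z each as a share of 0.05 m, from -1 to 1, then the turn, a rotation vector about the tool's x, y, z each as a share of 8 degrees, from -1 to 1. In form: [[grip, [dx, dy, dz], [ax, ay, az]], ...]. A call has 1 to 8 rows; each row shifts and turns the commanded pose from where the row before left it, along the tool's axes as they then stand; what a row does not reach is not made up. A row lasts 1/8 s, in which the tool goes at most 62.5 mm and 10.7 degrees, less where a joint would pass 70% of its speed; a pose out of reach is approached as far as the arm can. A call with a number of a shift or a turn outside -1 to 1 is refused whole. A call with a gripper value outside its range is refused whole. The fingers move at their own pace and stop on an object; "force" is the grip in N (left out, the last holds). Time passes only in rows, so rows that do not move let the fingers close. It gives the time, the measured TCP pose, the force, the opening and the grip force at its end, in the units of the state.
- ctrl.get_obs(): the state, without advancing time (a new reading comes with each control period).
- imaging.get_image(name): name is "scene" or "top"; returns a dict with "color" (420x560x3 uint8, blue, green, red), "fx", "fy", "cx", "cy" (pixels), "extrinsics" (4x4, takes a point from world to camera coordinates). Camera axes: x right, y down, z forward; pixel columns grow to the right and rows downward; lengths in m; the calibration is good to about 2 mm. A picture is of the moment at which its call begins. There is no depth.
- ctrl.finish_job(): hands the job in; it is judged then, once.
The state is a dict: "t": time; "q": joint angles; "dq": joint speeds; "effort": joint torques, N m; "tool_pos": TCP position; "tool_rot": TCP orientation; "contact_force": force on the tool from outside, world axes, zero at the start; "wrist_torque": the same for the moment, N m; "opening": finger opening in m; "grip_force": force on a finger pad.
Only numpy, scipy, OpenCV 4.12 (cv2) and the standard library are available. Lean on these libraries where they do the work, as an engineer would, in place of code of your own. Each camera call takes 0.05 s, during which the arm holds its last target. There are 200 camera calls.

## Working session

There is one attempt and no reset: what is moved stays moved. The work goes in short steps, Python scripts to look and compute and a tool call to move; the robot and the scene stay as the last step left them, time stands still between calls to the robot, and variables do not carry over. Pictures are saved under pics/ and viewed, at most 10 in all, crops included, and the job is handed in when it is done.

Besides the shell and the picture viewer there is one more tool, called as a command line: name --argument value ..., lists and objects as JSON in quotes. play_rows: Moves the arm, as the interface text tells. Shift numbers are shares of 0.05 m and turn numbers shares of 8 degrees, none past 1 either way. Its arguments: {"type":"object","properties":{"series":{"type":"array"},"force":{"type":"number"}},"required":["series"]}

```bash
ls; mkdir -p pics
cat > h.py <<'E'
import numpy as np, cv2
from scipy.spatial.transform import Rotation as R
from station import ctrl, imaging
def snap(n,f=None):
    d=imaging.get_image(n)
    if f: cv2.imwrite('pics/'+f,d['color'])
    return d
def ray(d,u,v):
    E=np.array(d['extrinsics']);r=E[:3,:3];c=-r.T@E[:3,3]
    return c, r.T@np.array([(u-d['cx'])/d['fx'],(v-d['cy'])/d['fy'],1])
def onz(d,u,v,z):
    c,w=ray(d,u,v); return c+w*(z-c[2])/w[2]
def proj(d,p):
    E=np.array(d['extrinsics']);q=E[:3,:3]@np.array(p)+E[:3,3]
    return q[0]/q[2]*d['fx']+d['cx'],q[1]/q[2]*d['fy']+d['cy']
E
python3 - <<'E'
from h import *
import pickle
D={n:snap(n,n+'0.png') for n in('scene','top')}
pickle.dump(D,open('d0.pkl','wb'))
for n in D: print(n,D[n]['fx'],ray(D[n],D[n]['cx'],D[n]['cy']))
o=ctrl.get_obs();print(o['tool_rot'],o['tool_pos'],R.from_rotvec(o['tool_rot']).as_matrix().round(3))
E
```

```text
pics
scene 440.91670863338385 (array([ 0.76959926, -0.62257647,  1.25007361]), array([-0.22220133,  0.43867967, -0.87073918]))
top 436.370621470791 (array([ 0.36333936, -0.06597838,  1.40532845]), array([ 0.06826825,  0.01591624, -0.99754003]))
[-6.43789782e-01 -3.07428163e+00  2.86694951e-03] [0.25046151 0.57199121 0.23014344] [[-0.916  0.401 -0.001]
 [ 0.401  0.916 -0.002]
 [ 0.    -0.002 -1.   ]]
```

View pics/scene0.png

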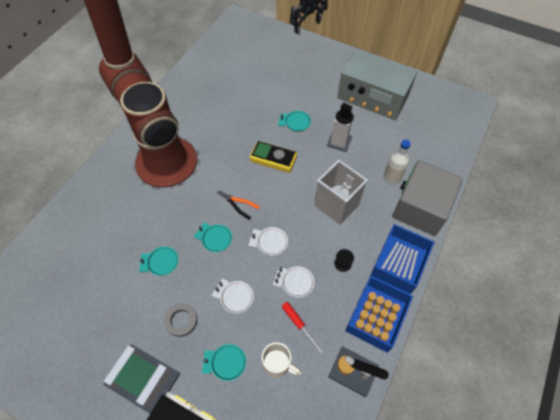

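View pics/top0.png

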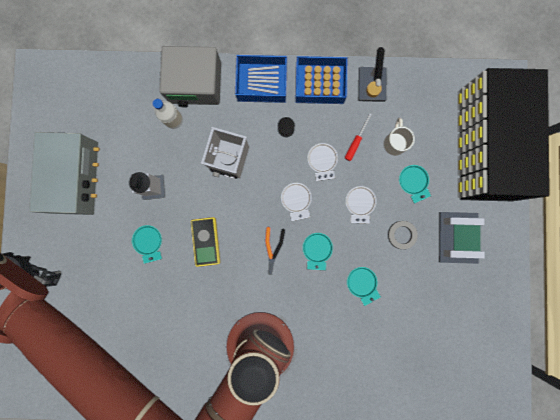

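The scene view shows the rod in its stand at about (342,130), the tank at (341,190) and the white dishes at (272,240), (298,282) and (237,296). In the top view the same things are at (148,185), (225,152) and (296,197), (322,158), (361,201). I'll zoom in on these.

Run:
```python
import pickle,cv2,numpy as np
D=pickle.load(open('d0.pkl','rb'))
t,s=D['top']['color'],D['scene']['color']
f=lambda im,x,y,w,h,k:cv2.resize(im[y:y+h,x:x+w],None,fx=k,fy=k,interpolation=cv2.INTER_CUBIC)
a=np.hstack([f(t,120,125,130,75,3),f(s,300,95,130,75,3)[:, :]])
b=np.hstack([f(t,270,135,120,100,3.25),f(s,300,155,120,75,3.25)[:0].reshape(0,390,3) if 0 else cv2.resize(s[155:230,305:380],(325,325))])
b=cv2.copyMakeBorder(b,0,0,0,a.shape[1]-b.shape[1],0)
o=np.vstack([a,b]);print(o.shape);cv2.imwrite('pics/c0.png',o)
```

```text
(550, 780, 3)
```

View pics/c0.png

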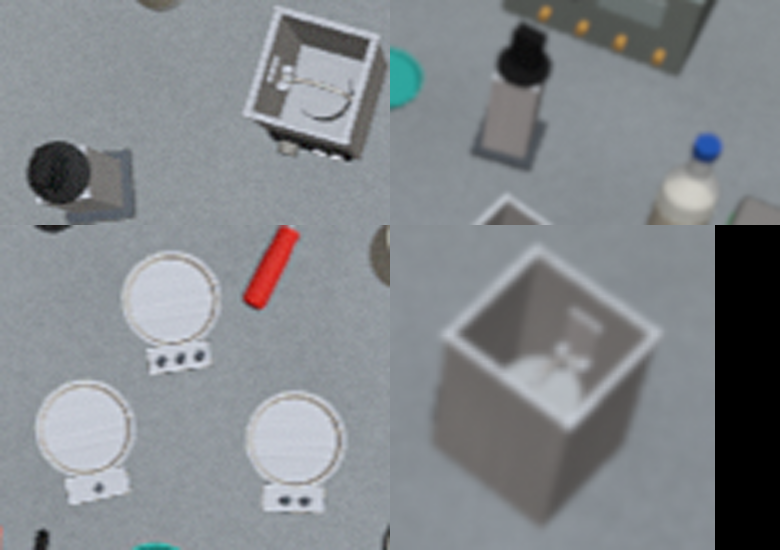

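The crop shows one stud on the left dish, three on the upper and two on the right. The tank rim corners are at crop (279,10), (380,38), (351,145) and (246,113), and the bail runs from (285,75) to (350,93).

Run:
```python
from h import *
import pickle
D=pickle.load(open('d0.pkl','rb'));T,S=D['top'],D['scene']
g=lambda u,v,z:onz(T,120+u/3,125+v/3,z).round(4)
C=np.array([g(279,10,.15),g(380,38,.15),g(351,145,.15),g(246,113,.15)]);print('tank',C,C.mean(0))
for i in range(4):
    e=C[(i+1)%4]-C[i];print(np.linalg.norm(e),np.degrees(np.arctan2(e[1],e[0])))
print('stand base z~0?',g(134,217,0.005),g(130,150,.005))
gs=cv2.cvtColor(T['color'],cv2.COLOR_BGR2HSV)
# dishes: near-white contours
m=(gs[...,2]>190)&(gs[...,1]<40)
m=cv2.morphologyEx(m.astype(np.uint8),cv2.MORPH_OPEN,np.ones((11,11)))
for u,v in((296,197),(322,158),(361,201)):
    n,l,st,ct=cv2.connectedComponentsWithStats(m)
    k=l[v,u];pts=np.argwhere(l==k)[:,::-1].astype(np.float32)
    (c,r)=cv2.minEnclosingCircle(pts);print('dish',k,c,r,onz(T,*c,.013).round(4),onz(T,*ct[k],.013).round(4),2*r/436*1.39)
for d,x,y,w,h in((T,120,160,50,45),(S,325,95,35,35)):
    b=d['color'][y:y+h,x:x+w].max(2);m=(b<50).astype(np.uint8)
    c=max(cv2.findContours(m,0,1)[0],key=cv2.contourArea)+[x,y];print(cv2.boundingRect(c),cv2.minEnclosingCircle(c))
f=lambda d,x,y,w,h,k:cv2.resize(np.clip(d['color'][y:y+h,x:x+w].astype(float)*4,0,255).astype(np.uint8),None,fx=k,fy=k,interpolation=cv2.INTER_CUBIC)
cv2.imwrite('pics/c1.png',np.hstack([f(T,124,168,40,40,10),f(S,325,98,40,40,10)]))
```

```text
tank [[0.6584 0.147  0.15  ]
 [0.6333 0.0476 0.15  ]
 [0.5279 0.0721 0.15  ]
 [0.5564 0.1751 0.15  ]] [0.594   0.11045 0.15   ]
0.1025200955910596 -104.1717903631796
0.10821002726180226 166.91410373077414
0.10687024843238646 74.53328520694971
0.10579985822296738 -15.402359460326263
stand base z~0? [0.4626 0.3193 0.005 ] [0.5351 0.327  0.005 ]
dish 2 (295.5, 197.5) 12.747649192810059 [ 0.473  -0.1028  0.013 ] [ 0.4741 -0.1026  0.013 ] 0.08128088246791734
dish 1 (321.2984619140625, 157.9336700439453) 12.824137687683105 [ 0.6029 -0.1824  0.013 ] [ 0.6029 -0.1835  0.013 ] 0.08176858433889686
dish 3 (359.2272644042969, 200.77272033691406) 13.111993789672852 [ 0.4681 -0.3062  0.013 ] [ 0.4679 -0.3075  0.013 ] 0.0836039970992902
(130, 173, 19, 20) ((138.5, 182.5), 10.12432861328125)
(337, 104, 16, 20) ((344.6875, 113.4375), 9.587282180786133)
```

View pics/c1.png

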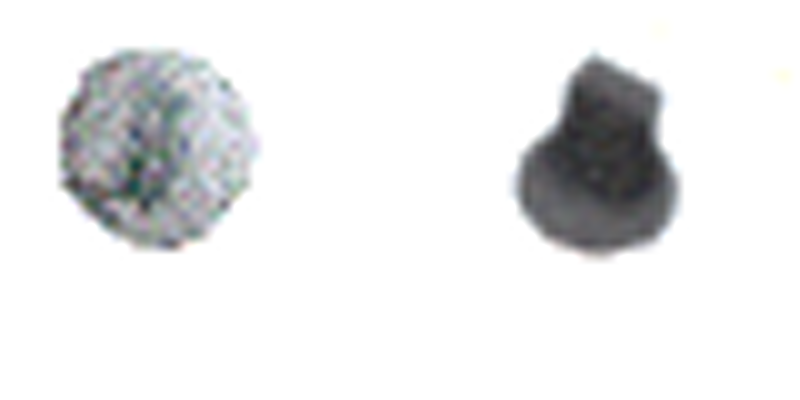

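The handle top face in the scene view has an edge from crop (595,53) to (660,92), and its left corner is near (570,90). The flange ellipse is centred near (597,182).

Run:
```python
from h import *
import pickle
D=pickle.load(open('d0.pkl','rb'));T,S=D['top'],D['scene']
s=lambda u,v,z:onz(S,325+(u-400)/10-.5,98+v/10-.5,z)
a,b=s(595,53,.184),s(660,92,.184);e=b-a
print('edge',a,b,np.linalg.norm(e),np.degrees(np.arctan2(e[1],e[0])), 'c',s(570,85,.184), s(655,120,.184))
print('flange S',s(597,182,.134),'T',onz(T,138.7,182.7,.134), onz(T,124+15.7-.5,168+14.8-.5,.134))
# stand tube top / base cross-check
ctr=onz(T,138.7,182.7,.134);print(proj(T,[*ctr[:2],0]))
q=np.array([.594,.1105,.15])
print('tank S', [proj(S,c) for c in ([0.6584,.147,.15],[.6333,.0476,.15],[.5279,.0721,.15],[.5564,.1751,.15])])
for u,v in((285,75),(318,84),(350,93)): 
    for z in(.07,.11,.14): print(z,onz(T,120+u/3,125+v/3,z).round(4))
```

```text
edge [0.48390991 0.37070409 0.184     ] [0.5091718  0.36521775 0.184     ] 0.025850778529224815 -12.253134079707683 c [0.48237947 0.35424017 0.184     ] [0.51250917 0.35346938 0.184     ]
flange S [0.49430802 0.36498412 0.134     ] T [0.49450875 0.36246859 0.134     ] [0.49573069 0.36105071 0.134     ]
(np.float64(152.3101422766376), np.float64(187.30391820907795))
tank S [(np.float64(365.7101298213092), np.float64(180.7173461319771)), (np.float64(344.6340936123461), np.float64(202.50425801546837)), (np.float64(315.5905660249684), np.float64(182.01398581748768)), (np.float64(338.4413779459154), np.float64(160.93587928799377))]
0.07 [0.6093 0.1517 0.07  ]
0.11 [0.6019 0.1452 0.11  ]
0.14 [0.5964 0.1403 0.14  ]
0.07 [0.6008 0.1172 0.07  ]
0.11 [0.5937 0.1118 0.11  ]
0.14 [0.5883 0.1076 0.14  ]
0.07 [0.5923 0.0838 0.07  ]
0.11 [0.5854 0.0794 0.11  ]
0.14 [0.5803 0.076  0.14  ]
```

Run:
```python
from h import *
def av(n,k):return np.mean([snap(n)['color'].astype(float) for _ in range(k)],0)
def f(im,x,y,w,h,k,lo,hi):
    c=cv2.resize(im[y:y+h,x:x+w].mean(2),None,fx=k,fy=k,interpolation=cv2.INTER_CUBIC)
    return np.clip((c-lo)/(hi-lo)*255,0,255).astype(np.uint8)
t,s=av('top',8),av('scene',6)
print(t[176:190,132:147].mean(2).astype(int))
cv2.imwrite('pics/c2.png',np.hstack([f(t,126,170,25,25,16,10,70),f(s,332,100,25,25,16,8,45)]))
```

```text
[[36 37 41 43 46 41 37 36 39 43 52 48 53 51 50]
 [33 37 41 43 44 38 32 39 35 41 41 49 54 54 54]
 [38 41 41 43 42 32 34 34 37 39 41 47 51 55 55]
 [36 40 44 43 44 32 33 34 36 34 42 47 52 54 54]
 [36 38 41 45 38 33 29 33 35 36 42 47 50 52 53]
 [38 40 42 45 37 32 31 33 33 37 41 48 52 51 54]
 [39 40 40 40 33 27 29 31 31 34 41 49 52 52 55]
 [38 41 42 41 32 27 28 31 32 34 44 51 49 49 52]
 [39 40 43 40 27 27 28 28 33 35 43 49 44 50 50]
 [37 38 42 36 26 19 30 26 31 35 45 44 48 48 50]
 [23 34 36 32 25 24 23 28 29 39 45 46 47 47 50]
 [28 27 23 22 22 24 25 29 27 38 43 45 41 46 44]
 [28 32 34 38 36 35 31 26 32 41 45 44 45 43 38]
 [54 29 28 35 36 39 39 41 40 41 41 45 41 39 53]]
```

View pics/c2.png

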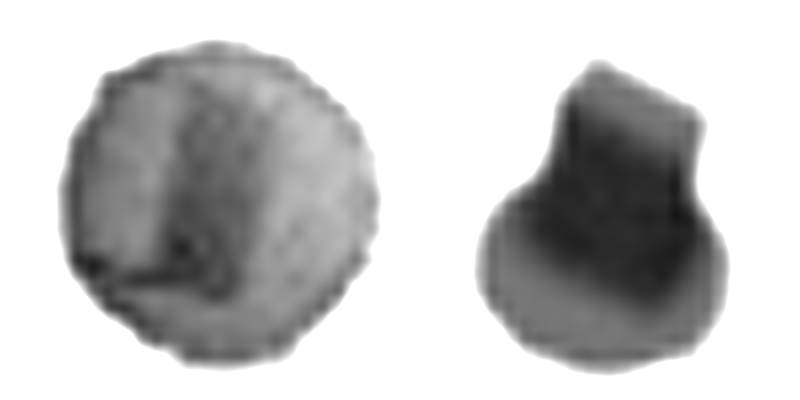

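The top view shows the handle's long side running from (270,95) to (240,295), which puts the rod axis at about -10° or 170°. The flange is centred near (220,202) and the rod is at about (0.495, 0.363). Next is a pre-grasp move.

```bash
cat >> h.py <<'E'
def go(p,yaw=None):
    "total shift (tool axes, units of .05) then turn about z (units of 8deg), tilt fix"
    o=ctrl.get_obs();M=R.from_rotvec(o['tool_rot']);m=M.as_matrix()
    y=np.arctan2(m[1,0],m[0,0]) if yaw is None else np.radians(yaw)
    G=R.from_matrix(np.array([[np.cos(y),np.sin(y),0],[np.sin(y),-np.cos(y),0],[0,0,-1.]]))
    t=np.degrees((M.inv()*G).as_rotvec())/8
    sh=np.array(p)-o['tool_pos']
    print('t',round(o['t'],2),'pos',np.round(o['tool_pos'],4),'yaw',np.degrees(np.arctan2(m[1,0],m[0,0])).round(2),'F',np.round(o['contact_force'],2),'op',round(o['opening'],4),'gf',round(o['grip_force'],1))
    print('shift before turn',(m.T@sh/.05).round(3),'after turn',(G.as_matrix().T@sh/.05).round(3),'turn',t.round(3))
E
python3 -c "
from h import *
go([.495,.363,.23],170)"
```

```text
t 0.8 pos [0.2507 0.5725 0.2313] yaw 156.35 F [ 0.3  -0.79 -0.01] op 0.0858 gf 0.0
shift before turn [-6.156 -1.878  0.027] after turn [-5.539 -3.278  0.027] turn [-0.     0.    -1.706]
```

play_rows --series '[[1,[0,0,-0.6],[0,0,-0.853]],[1,[0,0,0],[0,0,-0.853]],[1,[-0.92,-0.55,0],[0,0,0]],[1,[-0.92,-0.55,0],[0,0,0]],[1,[-0.92,-0.55,0],[0,0,0]],[1,[-0.92,-0.55,0],[0,0,0]],[1,[-0.92,-0.55,0],[0,0,0]],[1,[-0.94,-0.53,0.6],[0,0,0]]]' --force 60

```text
t: 1.8
tool_pos: [0.4979, 0.3626, 0.2347]
tool_rot: [0.273, 3.124, 0.007]
contact_force: [0.1, 0.2, -0.7]
opening: 0.0855
grip_force: 0.0
```

```bash
python3 -c "
from h import *
go([.495,.363,.143],170)"
```

```text
t 1.8 pos [0.4979 0.3626 0.2347] yaw 170.0 F [ 0.06  0.22 -0.66] op 0.0855 gf 0.0
shift before turn [ 0.069 -0.01   1.834] after turn [ 0.059 -0.002  1.834] turn [ 0.034  0.04  -0.   ]
```

play_rows --series '[[1,[0,0,0.45],[0,0,0]],[1,[0,0,0.45],[0,0,0]],[1,[0,0,0.45],[0,0,0]],[1,[0,0,0.4],[0,0,0]],[1,[0,0,0],[0,0,0]]]'

```text
t: 2.42
tool_pos: [0.4933, 0.3626, 0.1413]
tool_rot: [-0.272, -3.126, 0.004]
contact_force: [0.2, 0.1, 0.4]
opening: 0.0855
grip_force: 0.0
```

```bash
python3 -c "
from h import *
go([.495,.363,.143],170)"
```

```text
t 2.42 pos [0.4933 0.3626 0.1413] yaw 170.04 F [0.15 0.09 0.35] op 0.0855 gf 0.0
shift before turn [-0.032  0.013 -0.034] after turn [-0.032  0.013 -0.034] turn [-0.019 -0.025  0.005]
```

play_rows --series '[[0,[0,0,-0.05],[0,0,0]],[0,[0,0,0],[0,0,0]],[0,[0,0,0],[0,0,0]],[0,[0,0,0],[0,0,0]],[0,[0,0,0],[0,0,0]],[0,[0,0,0],[0,0,0]]]' --force 60

```text
t: 3.18
tool_pos: [0.4955, 0.3632, 0.1472]
tool_rot: [0.274, 3.128, 0.001]
contact_force: [-0.4, 0.7, 4.6]
opening: 0.0189
grip_force: 59.1
```

```bash
python3 -c "
from h import *
go([.495,.363,.30],170)"
```

```text
t 3.17 pos [0.4955 0.3632 0.1472] yaw 169.99 F [-0.42  0.72  4.62] op 0.0189 gf 59.1
shift before turn [ 6.000e-03 -2.000e-03 -3.056e+00] after turn [ 0.009 -0.005 -3.056] turn [ 0.007  0.008 -0.001]
```

play_rows --series '[[0,[0,0,-0.3],[0,0,0]],[0,[0,0,-0.6],[0,0,0]],[0,[0,0,-0.7],[0,0,0]],[0,[0,0,-0.7],[0,0,0]],[0,[0,0,-0.7],[0,0,0]],[0,[0,0,-0.7],[0,0,0]],[0,[0,0,-0.5],[0,0,0]],[0,[0,0,0],[0,0,0]]]'

```text
t: 4.18
tool_pos: [0.4956, 0.3632, 0.3593]
tool_rot: [0.274, 3.126, 0.004]
contact_force: [0.2, 0.0, -2.9]
opening: 0.0197
grip_force: 58.7
```

Run:
```python
from h import *
go([.594,.1105,.36],165.5)
s=snap('scene');t=snap('top')
o=ctrl.get_obs();p=o['tool_pos']
print(proj(s,p),proj(s,p-[0,0,.134]),proj(t,p-[0,0,.134]))
F=[]
u,v=map(int,proj(s,p-[0,0,.08]));c=s['color'][v-50:v+50,u-50:u+50]
u2,v2=map(int,proj(t,p));c2=t['color'][v2-50:v2+50,u2-50:u2+50]
print(u,v,u2,v2)
cv2.imwrite('pics/c3.png',np.hstack([cv2.resize(x,(400,400),interpolation=cv2.INTER_CUBIC) for x in(c,c2)]))
```

```text
t 4.17 pos [0.4956 0.3632 0.3593] yaw 169.99 F [ 0.21  0.05 -2.86] op 0.0197 gf 58.7
shift before turn [-2.816 -4.634 -0.018] after turn [-3.17  -4.399 -0.015] turn [0.021 0.025 0.562]
(np.float64(354.0563594168798), np.float64(63.91742396272292)) (np.float64(347.640555785188), np.float64(97.33588678187829)) (np.float64(128.1658516780349), np.float64(179.08686339502884))
350 84 108 172
```

View pics/c3.png

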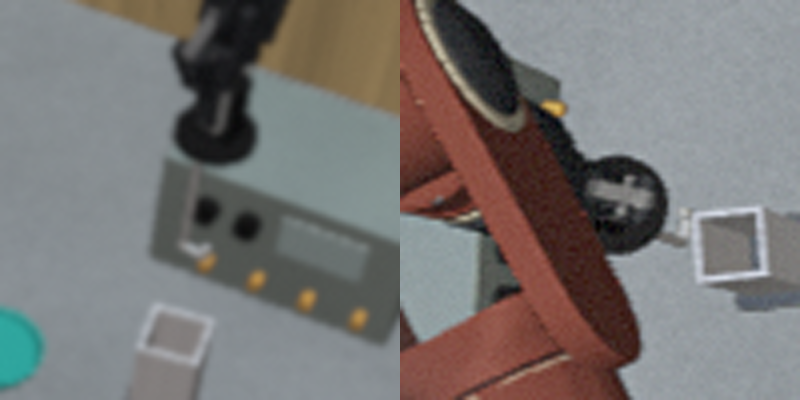

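In the left crop the stem comes down at x≈190 and the foot runs right from (185,247) to (210,247), so rod +x is at about -10°, along tool -x. The empty stand's rim is visible at (175,333) on the left and (734,244) on the right.

Run:
```python
from h import *
import pickle
D=pickle.load(open('d0.pkl','rb'));T,S=D['top'],D['scene']
s=lambda u,v,z:onz(S,300+u/4-.5,34+v/4-.5,z).round(4)
t=lambda u,v,z:onz(T,58+(u-400)/4-.5,122+v/4-.5,z).round(4)
print('stand',s(175.5,333,.128),t(734,244,.128),s(155,305,.128),s(213,318,.128),s(195,360,.128),s(138,348,.128),t(697,212,.128),t(768,208,.128),t(770,272,.128),t(700,283,.128))
print('hook',s(197,246,.225),t(676,225,.225),'tip',s(210,245,.233),'heel',s(185,248,.225))
a=np.radians(-14.5);ux=np.array([np.cos(a),np.sin(a)])
print('pre',np.array([.594,.1105])-.022*ux)
go([*(np.array([.594,.1105])-.022*ux),.36],165.5)
```

```text
stand [0.4923 0.3648 0.128 ] [0.4959 0.3577 0.128 ] [0.4645 0.3849 0.128 ] [0.5134 0.3948 0.128 ] [0.5183 0.3456 0.128 ] [0.4714 0.3351 0.128 ] [0.519  0.3864 0.128 ] [0.5233 0.3338 0.128 ] [0.4759 0.33   0.128 ] [0.4663 0.3814 0.128 ]
hook [0.4948 0.3697 0.225 ] [0.4978 0.366  0.225 ] tip [0.5055 0.3678 0.233 ] heel [0.4873 0.3633 0.225 ]
pre [0.57270075 0.11600836]
t 4.28 pos [0.4947 0.3626 0.3552] yaw 169.99 F [ 0.07  0.63 -1.66] op 0.0194 gf 58.7
shift before turn [-2.394 -4.586 -0.094] after turn [-2.745 -4.384 -0.096] turn [-0.008 -0.008  0.561]
```

play_rows --series '[[0,[0,0,0],[0,0,0.56]],[0,[-0.46,-0.73,0],[0,0,0]],[0,[-0.46,-0.73,0],[0,0,0]],[0,[-0.46,-0.73,0],[0,0,0]],[0,[-0.46,-0.73,0],[0,0,0]],[0,[-0.46,-0.73,0],[0,0,0]],[0,[-0.44,-0.73,0],[0,0,0]],[0,[0,0,0],[0,0,0]]]'

```text
t: 5.28
tool_pos: [0.5727, 0.114, 0.3534]
tool_rot: [-0.402, -3.111, 0.002]
contact_force: [-0.0, 0.4, -1.0]
opening: 0.0194
grip_force: 59.0
```

play_rows --series '[[0,[0,0,0.5],[0,0,0]],[0,[0,0,0.5],[0,0,0]],[0,[0,0,0.4],[0,0,0]],[0,[0,0,0],[0,0,0]],[0,[0,0,0],[0,0,0]]]'

```text
t: 5.9
tool_pos: [0.5731, 0.1169, 0.287]
tool_rot: [0.395, 3.116, 0.0]
contact_force: [0.1, -0.3, -0.5]
opening: 0.0195
grip_force: 59.1
```

Run:
```python
from h import *
go([.5727,.116,.36],165.5)
s=snap('scene');t=snap('top')
p=ctrl.get_obs()['tool_pos']
u,v=map(int,proj(s,[.594,.11,.15]));c=s['color'][v-50:v+30,u-40:u+40]
u2,v2=map(int,proj(t,[.594,.11,.15]));c2=t['color'][v2-40:v2+40,u2-40:u2+40]
print(u,v,u2,v2)
print('hook mid',proj(s,p-[0,0,.134]),proj(t,p-[0,0,.134]))
cv2.imwrite('pics/c4.png',np.hstack([cv2.resize(x,(400,400),interpolation=cv2.INTER_CUBIC) for x in(c,c2)]))
```

```text
t 5.9 pos [0.5731 0.1169 0.287 ] yaw 165.54 F [ 0.05 -0.3  -0.46] op 0.0195 gf 59.1
shift before turn [ 0.003 -0.019 -1.46 ] after turn [ 0.004 -0.019 -1.46 ] turn [0.003 0.006 0.005]
341 181 224 150
hook mid (np.float64(335.83702792405876), np.float64(176.29104663176116)) (np.float64(222.0490884837176), np.float64(157.12254808505537))
```

View pics/c4.png

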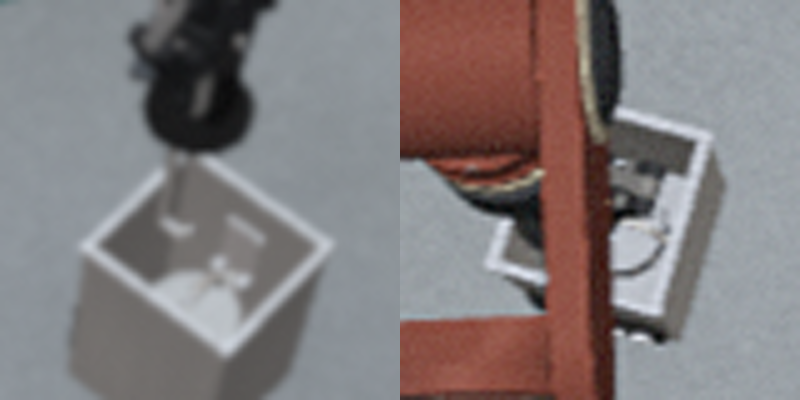

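The left crop shows the hook foot at (178,228), inside the tank and to the -x side of the bail, which runs from (240,270) to (200,300). This matches the prediction. I'll go down and feel for the lid.

play_rows --series '[[0,[0,0,0.3],[0,0,0]],[0,[0,0,0.3],[0,0,0]],[0,[0,0,0.24],[0,0,0]],[0,[0,0,0],[0,0,0]],[0,[0,0,0],[0,0,0]]]'

```text
t: 6.62
tool_pos: [0.573, 0.1165, 0.2445]
tool_rot: [0.396, 3.116, 0.0]
contact_force: [-0.4, -0.3, -0.8]
opening: 0.0192
grip_force: 59.1
```

play_rows --series '[[0,[0,0,0.1],[0,0,0]],[0,[0,0,0],[0,0,0]]]'

```text
t: 6.88
tool_pos: [0.5728, 0.1166, 0.2391]
tool_rot: [-0.396, -3.116, 0.0]
contact_force: [0.7, 0.1, -1.7]
opening: 0.0192
grip_force: 59.1
```

play_rows --series '[[0,[0,0,0.1],[0,0,0]],[0,[0,0,0],[0,0,0]]]'

```text
t: 7.12
tool_pos: [0.5726, 0.1165, 0.2337]
tool_rot: [-0.396, -3.116, 0.0]
contact_force: [0.8, 0.3, -1.9]
opening: 0.0194
grip_force: 59.1
```

play_rows --series '[[0,[0,0,0.1],[0,0,0]],[0,[0,0,0],[0,0,0]]]'

```text
t: 7.38
tool_pos: [0.5726, 0.1165, 0.2286]
tool_rot: [-0.396, -3.115, 0.0]
contact_force: [0.2, -0.1, -1.1]
opening: 0.0196
grip_force: 59.1
```

play_rows --series '[[0,[0,0,0.1],[0,0,0]],[0,[0,0,0],[0,0,0]]]'

```text
t: 7.62
tool_pos: [0.5726, 0.1165, 0.2236]
tool_rot: [-0.396, -3.115, 0.0]
contact_force: [0.4, -0.3, -1.0]
opening: 0.0192
grip_force: 59.1
```

play_rows --series '[[0,[0,0,0.1],[0,0,0]],[0,[0,0,0],[0,0,0]]]'

```text
t: 7.88
tool_pos: [0.5726, 0.1165, 0.2187]
tool_rot: [-0.396, -3.115, 0.0]
contact_force: [-0.4, 0.7, -1.7]
opening: 0.0192
grip_force: 59.1
```

play_rows --series '[[0,[0,0,0.08],[0,0,0]],[0,[0,0,0],[0,0,0]]]'

```text
t: 8.12
tool_pos: [0.5727, 0.1166, 0.2148]
tool_rot: [-0.396, -3.116, 0.0]
contact_force: [0.0, 0.5, -1.1]
opening: 0.0194
grip_force: 59.1
```

play_rows --series '[[0,[0,0,0.08],[0,0,0]],[0,[0,0,0],[0,0,0]]]'

```text
t: 8.38
tool_pos: [0.5727, 0.1166, 0.211]
tool_rot: [-0.396, -3.116, 0.0]
contact_force: [-0.1, 0.0, -0.9]
opening: 0.0194
grip_force: 59.1
```

play_rows --series '[[0,[0,0,0.08],[0,0,0]],[0,[0,0,0],[0,0,0]]]'

```text
t: 8.62
tool_pos: [0.5724, 0.1167, 0.207]
tool_rot: [-0.396, -3.115, -0.0]
contact_force: [-3.1, 0.8, 1.4]
opening: 0.0199
grip_force: 59.4
```

play_rows --series '[[0,[0,0,0.06],[0,0,0]],[0,[0,0,0],[0,0,0]]]'

```text
t: 8.88
tool_pos: [0.5724, 0.1167, 0.204]
tool_rot: [-0.396, -3.115, -0.0]
contact_force: [-2.9, 0.3, 2.8]
opening: 0.0194
grip_force: 59.6
```

play_rows --series '[[0,[0,0,-0.14],[0,0,0]],[0,[0,0,0],[0,0,0]],[0,[0,0,0],[0,0,0]]]'

```text
t: 9.25
tool_pos: [0.5734, 0.1164, 0.2115]
tool_rot: [0.396, 3.115, 0.0]
contact_force: [0.0, 0.3, -0.9]
opening: 0.0191
grip_force: 59.2
```

Run:
```python
from h import *
go([.5955,.111,.213],165.5)
s=snap('scene');p=ctrl.get_obs()['tool_pos']
u,v=341,181;c=s['color'][v-35:v+35,u-35:u+35]
print('hook mid',proj(s,p-[0,0,.134]),'bail',proj(s,[.5955,.1115,.0995]))
cv2.imwrite('pics/c5.png',cv2.resize(c,(560,560),interpolation=cv2.INTER_CUBIC))
```

```text
t 9.25 pos [0.5734 0.1164 0.2115] yaw 165.51 F [ 0.02  0.28 -0.88] op 0.0191 gf 59.2
shift before turn [-0.454  0.005 -0.029] after turn [-0.454  0.005 -0.03 ] turn [0.002 0.012 0.001]
hook mid (np.float64(332.9509390870261), np.float64(190.05824582434127)) bail (np.float64(339.6058453921096), np.float64(190.24851795521698))
```

View pics/c5.png

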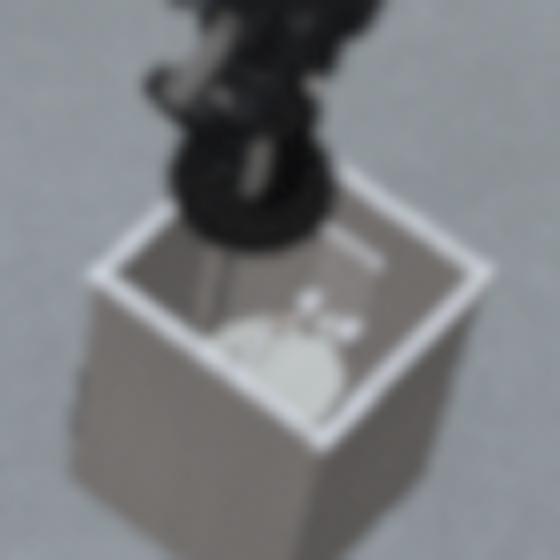

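The stem comes down at about (205,290) to the left edge of the lid, with the bail to its right. I'll rise 2 mm and slide the foot under the bail.

play_rows --series '[[0,[0,0,-0.04],[0,0,0]],[0,[-0.1,0,0],[0,0,0]],[0,[-0.1,0,0],[0,0,0]],[0,[0,0,0],[0,0,0]]]'

```text
t: 9.8
tool_pos: [0.5831, 0.1139, 0.2133]
tool_rot: [0.396, 3.116, 0.0]
contact_force: [-0.1, -0.5, -0.1]
opening: 0.0193
grip_force: 59.2
```

play_rows --series '[[0,[-0.1,0,0],[0,0,0]],[0,[-0.1,0,0],[0,0,0]],[0,[0,0,0],[0,0,0]]]'

```text
t: 10.18
tool_pos: [0.5928, 0.1114, 0.2134]
tool_rot: [0.396, 3.116, 0.0]
contact_force: [-0.6, 0.3, 0.3]
opening: 0.0191
grip_force: 59.3
```

play_rows --series '[[0,[-0.06,0,0],[0,0,0]],[0,[0,0,0],[0,0,0]]]'

```text
t: 10.42
tool_pos: [0.5953, 0.1108, 0.2134]
tool_rot: [0.396, 3.116, 0.0]
contact_force: [-1.0, 0.9, 0.7]
opening: 0.0196
grip_force: 59.4
```

play_rows --series '[[0,[-0.04,0,0],[0,0,0]],[0,[0,0,0],[0,0,0]]]'

```text
t: 10.68
tool_pos: [0.5972, 0.1103, 0.2133]
tool_rot: [0.396, 3.117, 0.0]
contact_force: [-1.1, 0.9, 0.5]
opening: 0.0192
grip_force: 59.4
```

play_rows --series '[[0,[0,0,-0.1],[0,0,0]],[0,[0,0,-0.1],[0,0,0]],[0,[0,0,-0.05],[0,0,0]],[0,[0,0,0],[0,0,0]],[0,[0,0,0],[0,0,0]]]'

```text
t: 11.3
tool_pos: [0.597, 0.1103, 0.2256]
tool_rot: [-0.396, -3.116, 0.0]
contact_force: [0.3, -0.2, -0.2]
opening: 0.0192
grip_force: 59.2
```

play_rows --series '[[0,[0,0,-0.1],[0,0,0]],[0,[0,0,-0.1],[0,0,0]],[0,[0,0,-0.1],[0,0,0]],[0,[0,0,0],[0,0,0]],[0,[0,0,0],[0,0,0]]]'

```text
t: 11.92
tool_pos: [0.597, 0.1104, 0.2407]
tool_rot: [-0.396, -3.116, -0.0]
contact_force: [0.4, 0.9, -5.9]
opening: 0.0191
grip_force: 58.8
```

play_rows --series '[[0,[0,0,-0.1],[0,0,0]],[0,[0,0,-0.1],[0,0,0]],[0,[0,0,-0.1],[0,0,0]],[0,[0,0,0],[0,0,0]],[0,[0,0,0],[0,0,0]]]'

```text
t: 12.55
tool_pos: [0.5972, 0.1105, 0.2561]
tool_rot: [0.396, 3.116, 0.001]
contact_force: [0.5, 0.3, -4.3]
opening: 0.0196
grip_force: 58.9
```

play_rows --series '[[0,[0,0,-0.3],[0,0,0]],[0,[0,0,-0.4],[0,0,0]],[0,[0,0,-0.4],[0,0,0]],[0,[0,0,-0.4],[0,0,0]],[0,[0,0,-0.4],[0,0,0]],[0,[0,0,-0.4],[0,0,0]],[0,[0,0,-0.2],[0,0,0]],[0,[0,0,0],[0,0,0]]]'

```text
t: 13.55
tool_pos: [0.5975, 0.1103, 0.3819]
tool_rot: [0.396, 3.115, 0.0]
contact_force: [0.7, 0.2, -5.9]
opening: 0.0194
grip_force: 59.3
```

play_rows --series '[[0,[0,0,0],[0,0,0]],[0,[0,0,0],[0,0,0]],[0,[0,0,0],[0,0,0]],[0,[0,0,0],[0,0,0]],[0,[0,0,0],[0,0,0]]]'

```text
t: 14.18
tool_pos: [0.5971, 0.1103, 0.3807]
tool_rot: [-0.396, -3.116, -0.0]
contact_force: [-0.2, 0.4, -6.0]
opening: 0.0196
grip_force: 59.3
```

Run:
```python
from h import *
F=[]
for i in range(40):
    s=snap('scene'); F.append(ctrl.get_obs()['contact_force'])
F=np.array(F);print(F.mean(0),F.std(0))
np.save('loaded.npy',F)
go([.597,.11,.375],165.5)
c=s['color'];p=ctrl.get_obs()['tool_pos'];u,v=map(int,proj(s,p-[0,0,.134]));print(u,v)
cv2.imwrite('pics/c6.png',cv2.resize(c[v-45:v+45,u-45:u+45],(540,540),interpolation=cv2.INTER_CUBIC))
```

```text
[ 0.04052208  0.0145629  -5.39139157] [0.51303936 0.5533886  0.51434525]
t 16.18 pos [0.5971 0.1103 0.3808] yaw 165.52 F [-0.51 -0.13 -5.15] op 0.0195 gf 59.3
shift before turn [ 0.001 -0.007  0.116] after turn [ 0.001 -0.007  0.116] turn [-0.    -0.     0.002]
346 162
```

View pics/c6.png

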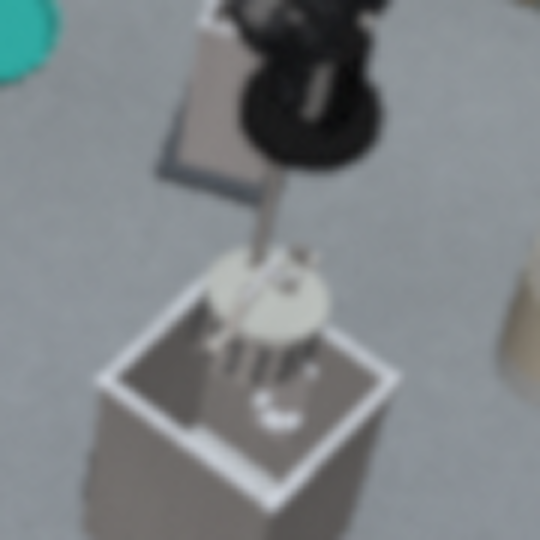

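The basket hangs level and clear above the tank, lid near (270,295). The hook load is 5.39 N; less the 1.18 N rod that leaves 4.21 N, about 430 g, so it goes in dish2 (two studs).

Run:
```python
from h import *
import pickle
S=pickle.load(open('d0.pkl','rb'))['scene']
h=cv2.cvtColor(S['color'],cv2.COLOR_BGR2HSV)
m=((h[...,2]>185)&(h[...,1]<40)).astype(np.uint8)
m=cv2.morphologyEx(m,cv2.MORPH_OPEN,cv2.getStructuringElement(2,(11,11)))
n,l,st,ct=cv2.connectedComponentsWithStats(m)
for k in range(1,n): 
  if st[k][4]<1500: print(st[k],ct[k],onz(S,*ct[k],.011).round(4))
print(ctrl.get_obs()['q'].round(2))
go([.469,-.306,.381])
```

```text
[260 227  28  28 603] [272.95522388 240.24709784] [ 0.4739 -0.0986  0.011 ]
[285 266  28  29 656] [298.09756098 280.34603659] [ 0.6026 -0.1799  0.011 ]
[223 281  30  31 719] [237.51877608 295.73991655] [ 0.4679 -0.3051  0.011 ]
[264 350  26  23 452] [276.29646018 361.42699115] [ 0.6549 -0.4152  0.011 ]
[ 0.06 -0.03  1.46 -0.    1.72 -1.26]
t 16.18 pos [0.5971 0.1103 0.3808] yaw 165.52 F [-0.51 -0.13 -5.15] op 0.0195 gf 59.3
shift before turn [ 3.990e-01 -8.702e+00 -4.000e-03] after turn [ 3.990e-01 -8.702e+00 -4.000e-03] turn [-0. -0.  0.]
```

play_rows --series '[[0,[0,-0.15,0],[0,0,0]],[0,[0,-0.25,0],[0,0,0]],[0,[0,-0.35,0],[0,0,0]],[0,[0,-0.4,0],[0,0,0]],[0,[0,-0.4,0],[0,0,0]],[0,[0,-0.4,0],[0,0,0]],[0,[0,-0.4,0],[0,0,0]],[0,[0,-0.4,0],[0,0,0]]]'

```text
t: 17.18
tool_pos: [0.5623, -0.0242, 0.3809]
tool_rot: [0.396, 3.116, -0.0]
contact_force: [-0.2, 0.7, -5.8]
opening: 0.0193
grip_force: 59.3
```

play_rows --series '[[0,[0.03,-0.45,0],[0,0,0]],[0,[0.03,-0.45,0],[0,0,0]],[0,[0.03,-0.45,0],[0,0,0]],[0,[0.03,-0.45,0],[0,0,0]],[0,[0.03,-0.45,0],[0,0,0]],[0,[0.03,-0.45,0],[0,0,0]],[0,[0.03,-0.45,0],[0,0,0]],[0,[0.03,-0.45,0],[0,0,0]]]'

```text
t: 18.18
tool_pos: [0.5055, -0.1954, 0.3808]
tool_rot: [0.396, 3.116, -0.0]
contact_force: [-0.1, 0.4, -5.5]
opening: 0.0193
grip_force: 59.3
```

play_rows --series '[[0,[0.03,-0.45,0],[0,0,0]],[0,[0.03,-0.45,0],[0,0,0]],[0,[0.03,-0.4,0],[0,0,0]],[0,[0.03,-0.35,0],[0,0,0]],[0,[0.03,-0.3,0],[0,0,0]],[0,[0,-0.2,0],[0,0,0]],[0,[0,-0.12,0],[0,0,0]],[0,[0,-0.08,0],[0,0,0]]]'

```text
t: 19.18
tool_pos: [0.4695, -0.306, 0.3808]
tool_rot: [0.396, 3.117, 0.001]
contact_force: [-0.1, -0.0, -5.7]
opening: 0.0192
grip_force: 59.2
```

Run:
```python
from h import *
go([.468,-.3063,.21])
F=[]
for i in range(5): s=snap('scene');t=snap('top');F.append(ctrl.get_obs()['contact_force'])
print(np.mean(F,0))
go([.468,-.3063,.21])
p=ctrl.get_obs()['tool_pos'];out=[]
for d in(s,t):
    u,v=map(int,proj(d,p-[0,0,.16]));print(u,v,proj(d,p-[0,0,.134]),proj(d,p-[0,0,.156]))
    out.append(cv2.resize(d['color'][v-45:v+45,u-45:u+45],(400,400),interpolation=cv2.INTER_CUBIC))
cv2.imwrite('pics/c7.png',np.hstack(out))
```

```text
t 19.18 pos [ 0.4695 -0.306   0.3808] yaw 165.54 F [-0.12 -0.02 -5.74] op 0.0192 gf 59.2
shift before turn [ 0.028 -0.014  3.416] after turn [ 0.028 -0.013  3.416] turn [0.003 0.    0.   ]
[ 0.12447624 -0.39936109 -5.38751042]
t 19.68 pos [ 0.4695 -0.3058  0.3809] yaw 165.54 F [-0.11 -0.79 -5.14] op 0.0193 gf 59.3
shift before turn [ 0.027 -0.017  3.417] after turn [ 0.027 -0.017  3.417] turn [-0.     0.001 -0.   ]
231 268 (np.float64(230.28375804414682), np.float64(264.6925116620668)) (np.float64(231.11025542928348), np.float64(268.1301234517935))
372 194 (np.float64(374.41295463488325), np.float64(194.05796808383363)) (np.float64(372.71506469220975), np.float64(194.7542381067033))
```

View pics/c7.png

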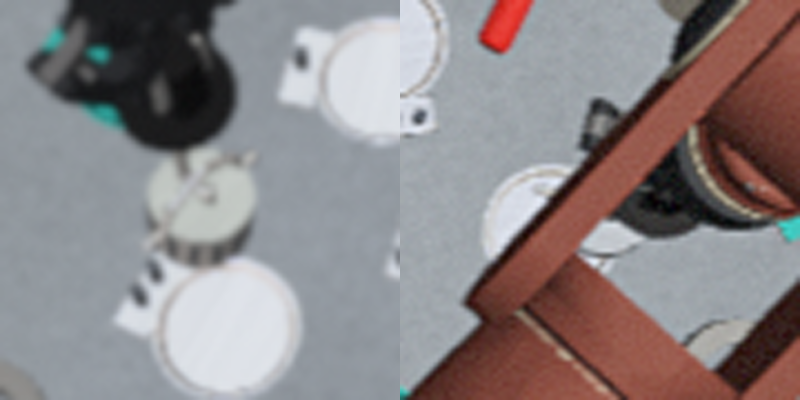

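The left crop shows the basket level, lid centre at about (202,200) where predicted, above and behind the two-stud dish at (227,328). I'll lower it.

play_rows --series '[[0,[0.03,-0.02,0.2],[0,0,0]],[0,[0,0,0.4],[0,0,0]],[0,[0,0,0.5],[0,0,0]],[0,[0,0,0.6],[0,0,0]],[0,[0,0,0.6],[0,0,0]],[0,[0,0,0.5],[0,0,0]],[0,[0,0,0.3],[0,0,0]],[0,[0,0,0.1],[0,0,0]]]'

```text
t: 20.68
tool_pos: [0.4671, -0.3061, 0.2189]
tool_rot: [-0.396, -3.114, -0.002]
contact_force: [0.1, -0.1, -6.2]
opening: 0.0195
grip_force: 59.2
```

play_rows --series '[[0,[0,0,0.04],[0,0,0]],[0,[0,0,0.04],[0,0,0]],[0,[0,0,0],[0,0,0]]]'

```text
t: 21.05
tool_pos: [0.468, -0.3068, 0.2176]
tool_rot: [0.396, 3.115, -0.001]
contact_force: [-0.2, 0.2, -4.7]
opening: 0.0196
grip_force: 59.2
```

play_rows --series '[[0,[0,0,0.04],[0,0,0]],[0,[0,0,0.04],[0,0,0]],[0,[0,0,0],[0,0,0]]]'

```text
t: 21.42
tool_pos: [0.4676, -0.3065, 0.2125]
tool_rot: [-0.396, -3.116, -0.0]
contact_force: [0.2, 0.0, -5.3]
opening: 0.0195
grip_force: 59.2
```

play_rows --series '[[0,[0,0,0.04],[0,0,0]],[0,[0,0,0.04],[0,0,0]],[0,[0,0,0],[0,0,0]]]'

```text
t: 21.8
tool_pos: [0.4676, -0.3065, 0.2084]
tool_rot: [-0.396, -3.116, -0.001]
contact_force: [0.6, 0.6, -5.0]
opening: 0.0193
grip_force: 59.2
```

play_rows --series '[[0,[0,0,0.04],[0,0,0]],[0,[0,0,0.04],[0,0,0]],[0,[0,0,0],[0,0,0]]]'

```text
t: 22.18
tool_pos: [0.4676, -0.3065, 0.2045]
tool_rot: [-0.396, -3.116, -0.0]
contact_force: [0.5, 0.2, -5.7]
opening: 0.0192
grip_force: 59.2
```

play_rows --series '[[0,[0,0,0.04],[0,0,0]],[0,[0,0,0.04],[0,0,0]],[0,[0,0,0],[0,0,0]]]'

```text
t: 22.55
tool_pos: [0.4676, -0.3065, 0.2005]
tool_rot: [-0.396, -3.116, -0.001]
contact_force: [1.2, 0.9, -5.6]
opening: 0.0194
grip_force: 59.2
```

play_rows --series '[[0,[0,0,0.04],[0,0,0]],[0,[0,0,0.04],[0,0,0]],[0,[0,0,0],[0,0,0]]]'

```text
t: 22.92
tool_pos: [0.468, -0.3071, 0.1975]
tool_rot: [0.396, 3.116, -0.002]
contact_force: [-0.0, -1.6, -3.0]
opening: 0.0193
grip_force: 61.9
```

play_rows --series '[[0,[0,0,0.04],[0,0,0]],[0,[0,0,0.04],[0,0,0]],[0,[0,0,0],[0,0,0]]]'

```text
t: 23.3
tool_pos: [0.4678, -0.3062, 0.1928]
tool_rot: [-0.396, -3.117, -0.002]
contact_force: [0.3, 0.4, -1.2]
opening: 0.0193
grip_force: 62.1
```

play_rows --series '[[0,[0,0,0.06],[0,0,0]],[0,[0,0,0.06],[0,0,0]],[0,[0,0,0.05],[0,0,0]],[0,[0,0,0],[0,0,0]]]'

```text
t: 23.8
tool_pos: [0.4676, -0.3064, 0.1839]
tool_rot: [-0.396, -3.116, -0.001]
contact_force: [-0.4, -0.1, -1.6]
opening: 0.0193
grip_force: 62.1
```

play_rows --series '[[0,[0.1,0,0],[0,0,0]],[0,[0.1,0,0],[0,0,0]],[0,[0,0,0],[0,0,0]]]'

```text
t: 24.18
tool_pos: [0.4577, -0.304, 0.1844]
tool_rot: [0.396, 3.116, -0.0]
contact_force: [-0.1, -0.3, -1.6]
opening: 0.0194
grip_force: 62.1
```

play_rows --series '[[0,[0.1,0,0],[0,0,0]],[0,[0.1,0,0],[0,0,0]],[0,[0,0,0],[0,0,0]]]'

```text
t: 24.55
tool_pos: [0.448, -0.3015, 0.1843]
tool_rot: [-0.396, -3.116, -0.0]
contact_force: [0.1, 0.0, -1.1]
opening: 0.0192
grip_force: 62.1
```

play_rows --series '[[0,[0.1,0,0],[0,0,0]],[0,[0.1,0,0],[0,0,0]],[0,[0,0,-0.1],[0,0,0]],[0,[0,0,-0.2],[0,0,0]],[0,[0,0,-0.3],[0,0,0]],[0,[0,0,0],[0,0,0]]]'

```text
t: 25.3
tool_pos: [0.4397, -0.3, 0.217]
tool_rot: [0.395, 3.113, -0.004]
contact_force: [0.4, 0.1, -1.6]
opening: 0.0192
grip_force: 62.2
```

Run:
```python
from h import *
s=snap('scene');c=s['color']
h=cv2.cvtColor(c,cv2.COLOR_BGR2HSV)
a=proj(s,[.4676,-.3064,.041]);print('lid pred',a)
m=((c[...,1].astype(int)-c[...,2]>3)&(h[...,2]>150)).astype(np.uint8)
m=cv2.morphologyEx(m,2,np.ones((3,3)))
n,l,st,ct=cv2.connectedComponentsWithStats(m)
for k in range(1,n):
    if st[k][4]>60 and np.hypot(*(ct[k]-a))<60: print(st[k],ct[k],onz(s,*ct[k],.041))
u,v=map(int,a)
print(c[v-20:v+21:4,u],c[v,u-20:u+21:4])
go([.4955,.3632,.36],170)
```

```text
lid pred (np.float64(236.3526491283774), np.float64(292.6420399451024))
[     0      5    497    415 100428] [231.30701597 246.26546381] [ 0.37972205 -0.18801147  0.041     ]
[285 278  11  10  69] [289.34782609 282.98550725] [ 0.58794817 -0.20969165  0.041     ]
[224 285  12  14  74] [228.75675676 290.83783784] [ 0.44567733 -0.3119365   0.041     ]
[229 287  20  16 194] [238.48453608 295.30412371] [ 0.47698675 -0.3103577   0.041     ]
[[160 153 146]
 [162 155 148]
 [182 172 167]
 [203 201 199]
 [166 166 168]
 [202 197 192]
 [202 197 191]
 [201 195 190]
 [134 133 133]
 [226 221 217]
 [195 183 180]] [[212 204 198]
 [220 214 209]
 [188 185 185]
 [202 198 192]
 [193 190 187]
 [202 197 192]
 [204 198 193]
 [205 198 193]
 [231 225 221]
 [208 203 199]
 [159 152 145]]
t 25.35 pos [ 0.4393 -0.2996  0.2158] yaw 165.52 F [ 0.   -0.35 -1.74] op 0.0196 gf 62.2
shift before turn [ 2.219 13.112 -2.905] after turn [ 1.195 13.25  -2.884] turn [-0.009  0.016 -0.56 ]
```

play_rows --series '[[0,[0,0,-0.4],[0,0,0]],[0,[0,0,-0.6],[0,0,0]],[0,[0,0,-0.7],[0,0,0]],[0,[0,0,-0.7],[0,0,0]],[0,[0,0,-0.5],[0,0,0]],[0,[0,0,0],[0,0,-0.56]],[0,[0,0.4,0],[0,0,0]],[0,[0,0.7,0],[0,0,0]]]'

```text
t: 26.35
tool_pos: [0.4481, -0.244, 0.3593]
tool_rot: [-0.278, -3.129, -0.001]
contact_force: [-0.1, 0.5, -0.5]
opening: 0.0194
grip_force: 62.1
```

play_rows --series '[[0,[0.08,0.8,0],[0,0,0]],[0,[0.08,0.8,0],[0,0,0]],[0,[0.08,0.8,0],[0,0,0]],[0,[0.08,0.8,0],[0,0,0]],[0,[0.08,0.8,0],[0,0,0]],[0,[0.08,0.8,0],[0,0,0]],[0,[0.08,0.8,0],[0,0,0]],[0,[0.08,0.8,0],[0,0,0]]]'

```text
t: 27.35
tool_pos: [0.4715, 0.078, 0.3594]
tool_rot: [-0.274, -3.129, -0.0]
contact_force: [0.6, 0.2, -1.0]
opening: 0.0192
grip_force: 62.1
```

play_rows --series '[[0,[0.08,0.8,0],[0,0,0]],[0,[0.08,0.8,0],[0,0,0]],[0,[0.08,0.8,0],[0,0,0]],[0,[0.08,0.8,0],[0,0,0]],[0,[0.08,0.8,0],[0,0,0]],[0,[0.08,0.8,0],[0,0,0]],[0,[0,0.5,0],[0,0,0]],[0,[0,0,0],[0,0,0]]]'

```text
t: 28.35
tool_pos: [0.4935, 0.3426, 0.3587]
tool_rot: [-0.27, -3.128, 0.001]
contact_force: [0.1, -0.5, -2.0]
opening: 0.0195
grip_force: 62.1
```

Run:
```python
from h import *
go([.4955,.3632,.31],170)
s=snap('scene');p=ctrl.get_obs()['tool_pos'];q=p-[0,0,.134]
# stem lower end / foot: bright-ish pixels against scene before
import pickle
S=pickle.load(open('d0.pkl','rb'))['scene']
print(proj(s,q))
d=s['color'].astype(int)-S['color'];u,v=map(int,proj(s,q))
D=np.abs(d).max(2)[v-22:v+9,u-14:u+15]
print('\n'.join(''.join('#' if x>25 else '.' for x in r) for r in D))
```

```text
t 28.35 pos [0.4935 0.3426 0.3587] yaw 170.12 F [ 0.08 -0.48 -1.95] op 0.0195 gf 62.1
shift before turn [0.029 0.413 0.974] after turn [0.032 0.412 0.974] turn [-0.007 -0.012  0.015]
(np.float64(344.8363738801165), np.float64(100.75660830865628))
..............###############
.................##########..
.............................
.............................
.............................
.............................
.............................
.............................
.............................
.............................
.............................
.............................
.............................
.............................
.............................
.............................
.............................
.............................
.............................
.............................
............###..............
............#######..........
............#######..........
.............######..........
.............####............
............######...........
...........#########.........
..........############.......
..........#############......
..........#############......
..........#############......
```

play_rows --series '[[0,[0.03,0.41,0],[0,0,0]],[0,[0,0,0],[0,0,0]],[0,[0,0,0.4],[0,0,0]],[0,[0,0,0.4],[0,0,0]],[0,[0,0,0.2],[0,0,0]],[0,[0,0,0],[0,0,0]],[0,[0,0,0],[0,0,0]]]'

```text
t: 29.28
tool_pos: [0.497, 0.3614, 0.3099]
tool_rot: [0.274, 3.129, 0.001]
contact_force: [0.6, -0.1, -0.3]
opening: 0.0194
grip_force: 62.1
```

```bash
python3 -c "
from h import *
go([.4955,.3632,.15],170)"
```

```text
t 29.27 pos [0.497  0.3614 0.3099] yaw 169.99 F [ 0.56 -0.1  -0.28] op 0.0194 gf 62.1
shift before turn [0.039 0.028 3.198] after turn [0.036 0.03  3.198] turn [ 0.005  0.005 -0.002]
```

play_rows --series '[[0,[0.03,0.03,0],[0,0,0]],[0,[0,0,0.4],[0,0,0]],[0,[0,0,0.4],[0,0,0]],[0,[0,0,0.4],[0,0,0]],[0,[0,0,0.3],[0,0,0]],[0,[0,0,0],[0,0,0]]]'

```text
t: 30.02
tool_pos: [0.4946, 0.3626, 0.2317]
tool_rot: [-0.274, -3.126, 0.004]
contact_force: [-0.8, -0.4, -2.6]
opening: 0.0189
grip_force: 62.1
```

play_rows --series '[[0,[0,0,0.4],[0,0,0]],[0,[0,0,0.4],[0,0,0]],[0,[0,0,0.4],[0,0,0]],[0,[0,0,0.2],[0,0,0]],[0,[0,0,0.1],[0,0,0]],[0,[0,0,0],[0,0,0]],[0,[0,0,0],[0,0,0]]]'

```text
t: 30.9
tool_pos: [0.4961, 0.3634, 0.1603]
tool_rot: [0.274, 3.128, 0.001]
contact_force: [0.0, -0.3, -1.0]
opening: 0.0189
grip_force: 62.1
```

play_rows --series '[[0,[0,0,0.1],[0,0,0]],[0,[0,0,0],[0,0,0]]]'

```text
t: 31.15
tool_pos: [0.4954, 0.363, 0.1539]
tool_rot: [-0.274, -3.129, 0.001]
contact_force: [-0.4, -0.1, -2.5]
opening: 0.0193
grip_force: 62.1
```

play_rows --series '[[0,[0,0,0.06],[0,0,0]],[0,[0,0,0],[0,0,0]]]'

```text
t: 31.4
tool_pos: [0.4954, 0.363, 0.1509]
tool_rot: [-0.274, -3.129, 0.001]
contact_force: [0.0, 0.2, -0.8]
opening: 0.0195
grip_force: 62.1
```

play_rows --series '[[0,[0,0,0.05],[0,0,0]],[0,[0,0,0],[0,0,0]],[0,[0,0,0],[0,0,0]]]'

```text
t: 31.78
tool_pos: [0.4956, 0.3631, 0.1488]
tool_rot: [-0.274, -3.13, 0.0]
contact_force: [-1.2, 0.1, -0.8]
opening: 0.0192
grip_force: 62.1
```

play_rows --series '[[0,[0,0,0.04],[0,0,0]],[0,[0,0,0],[0,0,0]]]'

```text
t: 32.02
tool_pos: [0.4958, 0.3633, 0.1473]
tool_rot: [0.274, 3.129, 0.001]
contact_force: [-0.6, 0.7, 0.7]
opening: 0.0192
grip_force: 62.3
```

play_rows --series '[[1,[0,0,0],[0,0,0]],[1,[0,0,0],[0,0,0]],[1,[0,0,0],[0,0,0]],[1,[0,0,0],[0,0,0]],[1,[0,0,0],[0,0,0]],[1,[0,0,0],[0,0,0]]]'

```text
t: 32.78
tool_pos: [0.4956, 0.3631, 0.1468]
tool_rot: [-0.274, -3.13, 0.0]
contact_force: [0.3, -0.5, -2.1]
opening: 0.0852
grip_force: 0.0
```

play_rows --series '[[1,[0,0,-0.2],[0,0,0]],[1,[0,0,-0.4],[0,0,0]],[1,[0,0,-0.7],[0,0,0]],[1,[0,0,-0.8],[0,0,0]],[1,[0,0,-0.8],[0,0,0]],[1,[0,0,-0.5],[0,0,0]],[1,[0,0,0],[0,0,0]],[1,[0,0,0],[0,0,0]]]'

```text
t: 33.78
tool_pos: [0.4953, 0.3629, 0.3162]
tool_rot: [-0.274, -3.129, 0.001]
contact_force: [0.5, -0.1, 0.1]
opening: 0.0852
grip_force: 0.0
```

Run:
```python
from h import *
import pickle
go([.4955,.3632,.31],170)
S=pickle.load(open('d0.pkl','rb'))['scene']
s=snap('scene','end.png');c=s['color']
for im in(S['color'],c):
    b=im[100:130,325:365].max(2);m=(b<50).astype(np.uint8)
    k=max(cv2.findContours(m,0,1)[0],key=cv2.contourArea);print('rod',cv2.boundingRect(k))
d=np.abs(c.astype(int)-S['color']).max(2);m=cv2.morphologyEx((d>30).astype(np.uint8),2,np.ones((3,3)))
n,l,st,ct=cv2.connectedComponentsWithStats(m)
for k in range(1,n):
    if st[k][4]>25: print(st[k],ct[k].round(1))
# basket: dark side + lid ellipse extent around the dish
a=proj(s,[.4676,-.3064,.041]);print('lid pred',a,proj(s,[.4676,-.3064,.005]))
u,v=map(int,a);g=c.mean(2).astype(int)
print(g[v-16:v+24:2,u-24:u+25:2])
```

```text
t 33.77 pos [0.4953 0.3629 0.3162] yaw 170.0 F [ 0.48 -0.06  0.12] op 0.0852 gf 0.0
shift before turn [-0.004  0.006  0.125] after turn [-0.004  0.006  0.125] turn [-0.004 -0.004 -0.   ]
rod (12, 4, 16, 20)
rod (11, 4, 17, 20)
[  84    0   95  107 5935] [131.1  45.4]
[ 234    0  156   79 3250] [338.6  23.2]
[152 110  20  13 146] [161.7 116.2]
[124 117  27  31 496] [136.1 132.3]
[151 117  28  28 261] [166.1 130.9]
[334 185  15  12  97] [341.8 189.9]
[226 285  20  23 261] [235.3 297.4]
lid pred (np.float64(236.3526491283774), np.float64(292.6420399451024)) (np.float64(237.35672860351485), np.float64(296.75246667769545))
[[143 145 148 145 144 146 143 144 146 147 145 146 145 146 145 145 143 143
  145 146 143 145 145 145 144]
 [143 144 146 147 147 171 154 144 144 145 143 146 146 144 145 145 144 144
  146 146 144 144 146 148 146]
 [143 143 144 146 159 201 203 182 152 146 151 158 163 164 162 154 143 143
  144 144 146 147 149 148 144]
 [145 146 146 134 106 178 212 209 192 178 193 195 199 203 205 200 177 149
  146 145 145 144 146 146 145]
 [144 145 148 158  88 137 207 211 204 188 188 188 190 
[... 926 characters left out ...]
39 172 181 181 179 168 128  86 169 215
  213 189 165 140 140 142 142]
 [146 142 147 146 149 164 171 180 159 108 131 129 125  88  99 158 210 217
  196 184 149 142 142 140 142]
 [146 145 146 147 144 163 165 183 202 175 138 115 129 138 182 211 216 203
  177 159 143 139 142 142 140]
 [148 148 146 146 143 144 168 169 184 210 210 209 211 211 214 215 201 179
  162 145 141 142 143 141 141]
 [146 144 143 141 142 145 149 166 174 172 184 200 211 205 183 187 179 159
  140 137 136 141 142 141 139]
 [145 144 145 143 143 143 146 145 153 166 170 172 175 175 172 159 146 142
  140 138 137 140 140 139 136]
 [145 144 144 145 145 142 143 144 143 142 142 148 149 149 143 141 141 141
  139 139 137 137 141 142 139]]
```

```bash
python3 -c "
from h import *
print(ctrl.finish_job())"
```

```text
the job is handed in; nothing more can be done
None
```

The job is handed in, but no verdict came back: I weighed the basket at about 430 g and set it down in the two-stud dish, about 6 mm off centre by my last camera estimate; it is unhooked, and the rod is back in its stand.

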